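# Clamp the stirrer tin and draw off its deep lid

### The arm

A 7-joint arm with a two-finger parallel gripper is mounted at the origin on a cart in front of the work surface, level with it; the furniture and walls round the work are solid. World frame = base frame: x ahead of the robot, y to its left, z up, the work surface at z = 0. Lengths are in m, angles in rad, forces in N, time in s.
With the tool pointing down it reaches from about 0.4 to 0.875 m from the base axis. Payload 6.5 kg.
Tool frame: the origin (TCP) lies at the centre of the arm's flange, where the gripper is bolted on; the fingertips stand 166 mm ahead of it and the grasp point (between the pads) lies 147 mm ahead of it; z points along the fingers, y is the line along which they close (so a half turn about z gives the same grasp; the last joint's range is limited). The gripper opens to 88 mm and grips with 3 to 60 N. Pads are 18 mm wide; open, the fingers measure 123 mm over their backs; the gripper's body (75 mm by 187 mm) begins 45 mm behind the grasp point.
Start: joints at [1.282, 0.536, -0.004, 1.538, 0.003, 1.067, -0.071], TCP at [0.144, -0.634, 0.405] pointing down, gripper open.
Joint ranges: [-2.7, 2.7], [-0.37, 2.16], [-1.27, 1.26], [0.24, 2.4], [-1.31, 4.45], [0.19, 1.91], [-2.76, 2.76]. Speed limits (rad/s): [2.39, 2.39, 3.14, 3.14, 3.14, 3.14, 3.14].

### API

Orientations are given as a rotation vector (axis times angle).
In Python, from workcell import robot, cam, close_job gives the robot as it stands (robot), with the cameras (cam) and the job as plain functions.
- The arm moves only by the shell command python3 steer.py 'ROWS' [OPENING] [FORCE]. ROWS is a JSON list of rows, 1 to 8 of them, each of 4 numbers: dx, dy, dz in shares of the most that a row can go, 1 being 50 mm, then a turn about the tool's z in fractions of the full range, 1 being pi rad; each row shifts and turns the commanded pose from where the row before left it, along the tool's axes as they then stand; what a row does not reach is not made up. A row lasts 1/10 s, in which the tool goes at most 0.05 m and 0.15 rad, less where a joint would pass 70% of its speed; a pose out of reach is approached as far as the arm can. OPENING is the finger opening in m, set as the command begins (- or left out keeps the last). The fingers move at their own pace and stop on an object; FORCE is the grip in N (left out, the last holds). Time passes only in rows, so rows that do not move let the fingers close. It prints the time, the measured TCP pose, the force, the opening and the grip force at its end. No shift or turn number may pass 1 either way. Input that does not fit is refused with a message, and nothing moves.
- robot.state(): the state, without advancing time (a new reading comes with each control period).
- cam.capture(name): name is "scene" or "top"; returns a dict with "img" (480x640x3 uint8, red, green, blue), "vertical_fov" (degrees; the focal length in pixels is half the picture's height over the tangent of half this angle, whatever the lens; pixels are square), "cx", "cy" (the principal point, pixels), "R" (3x3) and "t" (3): a world point X has camera coordinates R X + t. Camera axes: x right, y down, z forward; pixel columns grow to the right and rows downward; lengths in m; the calibration is good to about 2 mm. A picture is of the moment at which its call begins. There is no depth.
- close_job(): hands the job in; it is judged then, once.
The state is a dict: "clock": time; "joints": joint angles; "qd": joint speeds; "joint_torque": joint torques, N m; "eef_pos": TCP position; "tcp_rot": TCP orientation; "ft_force": force on the tool from outside, world axes, zero at the start; "moment": the same for the moment, N m; "width": finger opening in m; "finger_force": force on a finger pad.
Only numpy, scipy, OpenCV 4.12 (cv2) and the standard library are available. Lean on these libraries where they do the work, as an engineer would, in place of code of your own. Each camera call takes 0.05 s, during which the arm holds its last target. There are 200 camera calls.

### The job

Open the tall square tin of stirrers that stands in the bracket on the bar. Its deep lid fits tightly, so first push the bracket's forked bolt fully home over the tin's foot to hold it down, then draw the lid straight up off the tin and set it down gently, open side down, in the middle of the rubber bar mat. Leave the tin in its bracket with the bolt home.

Things in the scene. Friction and masses are not known exactly. Their poses are not given: they have to be found in the camera images.
- bolt (a joint): Flat steel sliding bolt of the bracket (dark wood plate 96 x 180 x 8 mm fixed to the worktop, steel parts up to 26 mm high), forked: when home its two prongs lie over the tin's foot either side of the lid. 0 = drawn back (tin loose), 0.036 m = fully home. Starts between 0 and 0.006, slides with about 1.5 N, stays where it is left.
- bolt_knob (a point): Point on the axis of the bolt's upright round dark steel knob (18 mm wide, 36 mm tall, its top 10 mm above this point), about 47 mm above the worktop, at the bracket's right end. z up; +y is the way the bolt closes, towards the tin: 111 mm from the tin's axis when drawn back, 75 mm when home. Grip from above, fingers closing along this frame's x (no room for a finger on the tin's side).
- tin_base: Base of the tall square steel tin, loose in the bracket: foot plate 76 x 76 x 6 mm, neck 47 x 47 mm up to 62 mm above the origin, wooden stirrers up to 71 mm. Origin: centre of the underside, 8 mm above the worktop, z up. About 0.16 kg: the tight lid lifts it if it is not bolted down; bolted, it can rise 2 mm. Its x and y run nearly along those of bolt_knob.
- tin_lid: Deep square steel lid of that tin, 54 x 54 x 80 mm, walls 2 mm, open below, 0.08 to 0.17 kg. Origin: centre of its open lower rim (14 mm above the worktop at the start), z up, x and y along its sides. Pads hold it with 5 to 8 N for the first 45 mm; clear of the stirrers when raised 70 mm. Grasp across two parallel sides near the top. Not the lower tin (56 mm), which stands free of the bracket.
- mat: Black ribbed rubber bar mat, 110 x 110 x 6 mm, fixed flat on the worktop nearer than the bracket or beyond it. Origin: centre of its underside on the worktop, z up; the lid stands on its top, 6 mm higher.

How it is judged:
By the outcome, as a careful person would: the job done as asked, in the order asked, and still so for the second after the job is handed in, with the robot touching nothing.
It also fails if it takes over 48 s, if anything falls off the work surface, if the arm or the gripper's body presses on something with over 40 N, if the wrist force passes 120 N, or if a joint passes its speed limit or range.

## Working session

There is one attempt and no reset: what is moved stays moved. The work goes in short steps, Python scripts to look and compute and a shell command to move; the robot and the scene stay as the last step left them, time stands still between calls to the robot, and variables do not carry over. Pictures are saved under pics/ and viewed, at most 10 in all, crops included, and the job is handed in when it is done.

```bash
ls; mkdir -p pics; python3 - <<'E'
from workcell import robot, cam, close_job
import cv2,numpy as np
for n in("scene","top"):
    c=cam.capture(n); cv2.imwrite(f"pics/{n}0.png",c["img"][:,:,::-1])
    print(n,c["vertical_fov"],c["cx"],c["cy"],np.round(c["R"],4).tolist(),np.round(c["t"],4).tolist())
s=robot.state();print(s)
E
```

```text
pics
steer.py
workcell.py
scene 56.65051337004732 319.83294502266097 243.64507896221411 [[0.7348, -0.678, -0.0188], [-0.4237, -0.4372, -0.7933], [0.5296, 0.5909, -0.6085]] [-0.4327, 0.3288, 0.5605]
top 48.03815393054937 322.2854059486517 238.24438626925374 [[-0.0058, -0.9994, -0.0336], [-0.9987, 0.0075, -0.0495], [0.0498, 0.0332, -0.9982]] [0.0337, 0.6255, 0.8914]
{'clock': 0.1, 'joints': array([ 1.28180863,  0.53711724, -0.00443112,  1.53872722,  0.00257626,
        1.06730643, -0.07123597]), 'qd': array([-1.68050847e-03, -1.28168840e-03, -2.02430425e-05, -9.64293145e-04,
       -2.09890735e-03, -4.38718226e-04, -1.44527172e-03]), 'joint_torque': array([ 3.20418068e-03, -5.72082889e+01,  9.94243585e-01, -2.52232718e+01,
       -5.61745651e-02,  1.34026614e-02,  3.12655186e-05]), 'eef_pos': array([ 0.14356123, -0.63365976,  0.40392753]), 'tcp_rot': array([-3.12059882e+00, -3.49088468e-01,  4.23249889e-04]), 'ft_force': array([-0.08428869, -0.39235544, -0.67966931]), 'moment': array([-0.00804038, -0.03207526, -0.03515298]), 'finger_force': 0.0, 'width': 0.0880927380478432}
```

View pics/scene0.png

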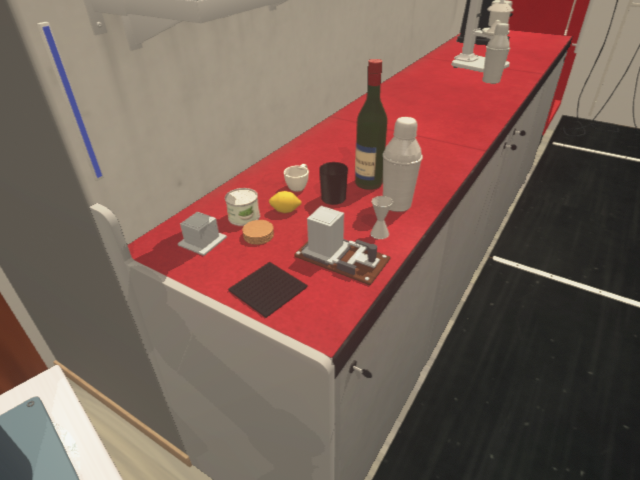

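View pics/top0.png

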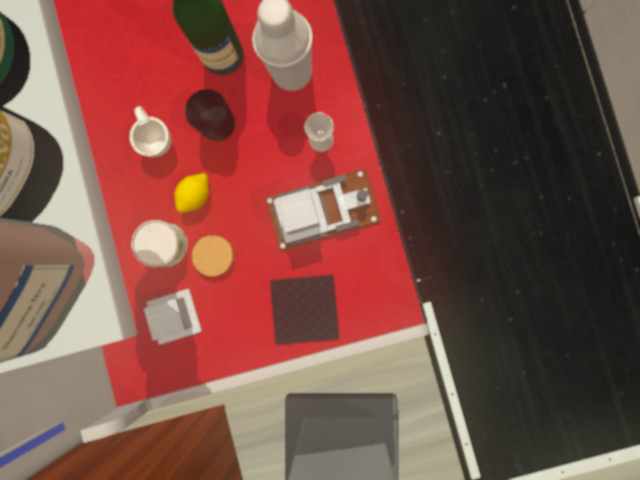

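Scene: tall tin at (325,232) with bracket and knob at right (372,252), mat in front (268,288). Top: lid (297,213), knob (362,197), mat (305,310). Enlarging both.

```bash
python3 - <<'E'
import cv2,numpy as np
a=cv2.imread("pics/top0.png")[165:255,260:390]; b=cv2.imread("pics/scene0.png")[200:290,285:400]
cv2.imwrite("pics/c1.png",np.vstack([cv2.resize(x,(400*1,300),interpolation=cv2.INTER_CUBIC) if 0 else cv2.resize(x,None,fx=6,fy=6,interpolation=cv2.INTER_CUBIC) for x in [a]]))
cv2.imwrite("pics/c2.png",cv2.resize(b,None,fx=6,fy=6,interpolation=cv2.INTER_CUBIC))
E
```

```text
(no output)
```

View pics/c1.png

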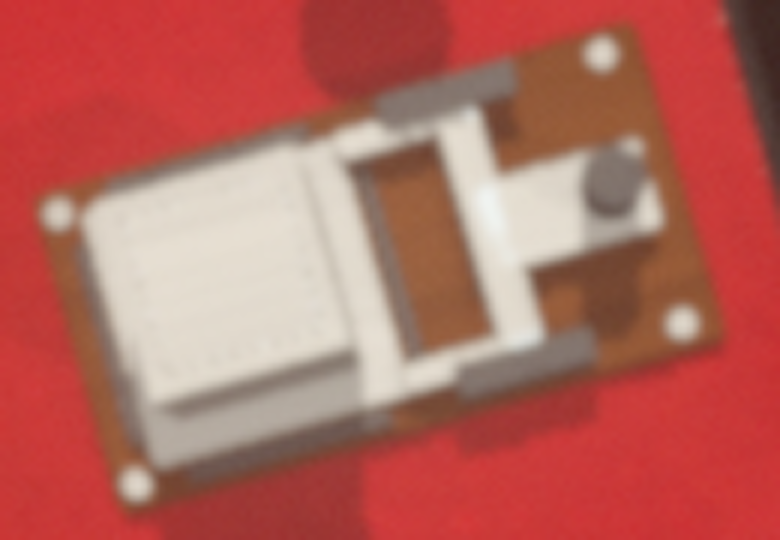

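View pics/c2.png

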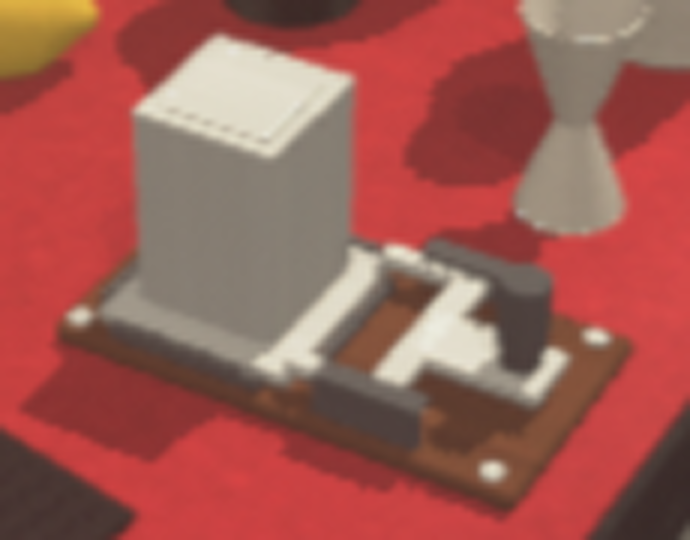

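Top crop: screws at (57,213),(601,53),(682,323),(136,485); lid-top corners (85,215),(297,148),(355,352),(160,405); knob top (612,183). Scene crop: lid corners (135,112),(220,35),(353,75),(270,157), knob top (523,275).

```bash
cat > h.py <<'E'
import numpy as np,cv2
from workcell import robot, cam, close_job
def ray(c,p,z):
    f=240/np.tan(np.radians(c["vertical_fov"]/2)); R=np.array(c["R"]);t=np.array(c["t"])
    d=R.T@np.array([(p[0]-c["cx"])/f,(p[1]-c["cy"])/f,1]); o=-R.T@t
    return (o+d*(z-o[2])/d[2])[:2]
def un(p,o,s=6): return (np.array(p)+.5)/s-.5+np.array(o)
E
python3 - <<'E'
from h import *
T=cam.capture("top");S=cam.capture("scene")
np.set_printoptions(precision=4,suppress=True)
pr=lambda c,ps,o,z:np.array([ray(c,un(p,o),z) for p in ps])
def quad(n,q):
    a=[np.degrees(np.arctan2(*(q[(i+1)%4]-q[i])[::-1]))%90 for i in range(4)]
    print(n,q.mean(0),"sides",[round(float(np.linalg.norm(q[(i+1)%4]-q[i])),4) for i in range(4)],"ang",np.round(a,1))
quad("screwsT",pr(T,[(57,213),(601,53),(682,323),(136,485)],(260,165),.009))
quad("screwsS",pr(S,[(80,316),(596,337),(491,470)]+[(80,316)],(285,200),.009))
quad("lidT",pr(T,[(85,215),(297,148),(355,352),(160,405)],(260,165),.094))
quad("lidS",pr(S,[(135,112),(220,35),(353,75),(270,157)],(285,200),.094))
print("knob",pr(T,[(612,183)],(260,165),.057),pr(S,[(523,275)],(285,200),.057))
for n,c,box in(("matT",T,(260,265,90,90)),("matS",S,(220,250,95,75))):
    x,y,w,h=box;i=c["img"][y:y+h,x:x+w]
    m=(i.max(2)<90).astype(np.uint8)
    k=max(cv2.findContours(m,cv2.RETR_EXTERNAL,cv2.CHAIN_APPROX_NONE)[0],key=cv2.contourArea)
    k=cv2.convexHull(k);g=cv2.approxPolyDP(k,8,True)[:,0]+np.array([x,y]);print(g.tolist())
    if len(g)==4: quad(n,np.array([ray(c,p,.006) for p in g]))
E
```

```text
screwsT [0.6754 0.0316] sides [0.1613, 0.0802, 0.1612, 0.0809] ang [15.9 16.  16.1 16.1]
screwsS [0.6573 0.0254] sides [0.1799, 0.0797, 0.1608, 0.0] ang [42.2 15.6 16.   0. ]
lidT [0.6639 0.0659] sides [0.0574, 0.0549, 0.052, 0.053] ang [17.  15.5 14.8 21.4]
lidS [0.6672 0.0659] sides [0.0545, 0.0521, 0.0554, 0.052] ang [15.9 16.9 15.9 15.9]
knob [[ 0.6928 -0.0356]] [[ 0.697  -0.0347]]
[[330, 277], [336, 336], [280, 341], [279, 282]]
matT [0.5065 0.0578] sides [0.0998, 0.0952, 0.0996, 0.0872] ang [5.4 5.  0.9 5.3]
[[270, 263], [306, 286], [264, 316], [229, 289]]
matS [0.505  0.0581] sides [0.1038, 0.1067, 0.1036, 0.1051] ang [4.3 3.7 3.4 3.8]
```

Units first: shifts go in shares of 50 mm and turns go in shares of pi rad. So -0.15 rad / 3.1416 = -0.0477.

```bash
cat >> h.py <<'E'
from scipy.spatial.transform import Rotation as Ro
def go(p,yaw=None):
    "print move needed in tool axes to TCP p; yaw (deg, mod 180) of tool y in world"
    s=robot.state();R=Ro.from_rotvec(s["tcp_rot"]).as_matrix()
    print("t",s["clock"],"pos",np.round(s["eef_pos"],4),"tool d",np.round(R.T@(np.array(p)-s["eef_pos"]),4),"tilt",np.round(R[:2,2],3))
    a=np.degrees(np.arctan2(R[1,1],R[0,1]))
    if yaw is not None: print("yaw",round(a,2),"tool turn",np.round(-np.radians((yaw-a+90)%180-90),4))
E
python3 - <<'E'
from h import *
T=cam.capture("top");S=cam.capture("scene")
print("jigger base",ray(S,(380,236),0),"top rim from scene at h:",[(h,np.round(ray(S,(382,201),h),3),np.round(ray(T,(319,125),h),3)) for h in(.06,.08,.1)])
E
python3 steer.py '[[0,0,0,-0.0477],[0,0,0,-0.0477],[0,0,0,-0.0477],[0,0,0,-0.0477],[0,0,0,-0.0477],[0,0,0,-0.0477],[0,0,0,-0.0477],[0,0,0,-0.0477]]'
python3 steer.py '[[0,0,0,-0.0477],[0,0,0,-0.0477],[0,0,0,-0.0404],[0,0,0,0],[0,0,0,0]]' 0.05
python3 -c "
from h import *
go([.695,-.036,.35],16)"
```

```text
jigger base [0.79275309 0.0229301 ] top rim from scene at h: [(0.06, array([0.832, 0.056]), array([0.807, 0.032])), (0.08, array([0.806, 0.036]), array([0.802, 0.032])), (0.1, array([0.781, 0.016]), array([0.797, 0.031]))]
clock: 1.1
eef_pos: [0.1435, -0.6339, 0.4046]
tcp_rot: [-2.373, -2.058, 0.0]
ft_force: [0.3, -0.0, -0.5]
width: 0.0882
finger_force: 0.0
clock: 1.6
eef_pos: [0.1435, -0.6339, 0.4046]
tcp_rot: [-1.895, -2.505, -0.0]
ft_force: [-0.7, -0.0, -0.7]
width: 0.0511
finger_force: 0.0
t 1.6 pos [ 0.1435 -0.6339  0.4046] tool d [0.4254 0.6933 0.0548] tilt [0. 0.]
yaw 15.78 tool turn -0.0038
```

```bash

python3 steer.py '[[0.46,0.76,0,0],[0.46,0.76,0,0],[0.46,0.76,0,0],[0.46,0.76,0,0],[0.46,0.76,0,0],[0.46,0.76,0,0],[0.46,0.76,0,0],[0.46,0.76,0,0]]' |head -2
python3 steer.py '[[0.46,0.76,0,0],[0.46,0.76,0,0],[0.46,0.76,0,0],[0.46,0.76,0,0],[0.46,0.76,0,0],[0.46,0.76,0,0],[0.46,0.76,0,0],[0.46,0.76,0.6,0]]'|head -2
python3 steer.py '[[0.46,0.76,0.6,0],[0,0,0,0],[0,0,0,0],[0,0,0,0]]'
python3 -c "
from h import *
go([.695,-.036,.196],16)"
```

```text
clock: 2.4
eef_pos: [0.3862, -0.3719, 0.405]
clock: 3.2
eef_pos: [0.6274, -0.113, 0.38]
clock: 3.6
eef_pos: [0.6527, -0.0859, 0.3494]
tcp_rot: [1.894, 2.505, -0.001]
ft_force: [-0.2, -0.5, -0.1]
width: 0.0504
finger_force: 0.0
t 3.6 pos [ 0.6527 -0.0859  0.3494] tool d [0.0367 0.0542 0.1534] tilt [ 0.001 -0.001]
yaw 15.82 tool turn -0.0031
```

In the tool's units: 0.03 m is 0.6, 0.027 m is 0.54, -0.003 rad / 3.1416 = -0.001.

```bash

python3 steer.py '[[0.36,0.54,0,0],[0.38,0.54,0,-0.001],[0,0,0.6,0],[0,0,0.6,0],[0,0,0.6,0],[0,0,0,0],[0,0,0,0]]'
python3 - <<'E'
from h import *
go([.695,-.036,.197],16)
c=cam.capture("scene");i=c["img"][150:290,310:440];cv2.imwrite("pics/k.png",cv2.resize(i[:,:,::-1],None,fx=4,fy=4,interpolation=2))
E
```

```text
clock: 4.3
eef_pos: [0.6948, -0.0355, 0.2601]
tcp_rot: [1.889, 2.508, 0.0]
ft_force: [0.2, -0.4, 0.3]
width: 0.05
finger_force: 0.0
t 4.3 pos [ 0.6948 -0.0355  0.2601] tool d [-0.0005  0.0001  0.0631] tilt [ 0.001 -0.001]
yaw 16.02 tool turn 0.0004
```

View pics/k.png

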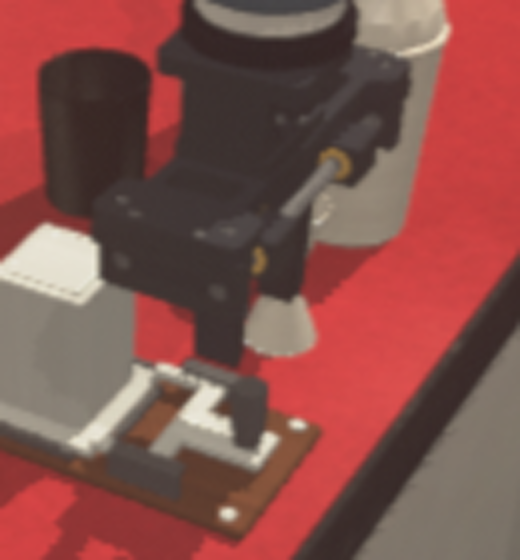

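The gripper stands over the knob (knob at crop (250,400), near finger (215,350)), clear of lid and jigger; descend and grip.

In the tool's units: 0.02 m is 0.4, 0.015 m is 0.3.

```bash

python3 steer.py '[[0,0,0.4,0],[0,0,0.4,0],[0,0,0.3,0],[0,0,0.16,0],[0,0,0,0]]'
python3 steer.py '[[0,0,0,0],[0,0,0,0],[0,0,0,0],[0,0,0,0],[0,0,0,0],[0,0,0,0]]' 0.01 15
python3 -c "
from h import *
go([.695,-.036,.197],16)"
```

```text
clock: 4.85
eef_pos: [0.6939, -0.034, 0.1937]
tcp_rot: [-1.885, -2.51, 0.003]
ft_force: [-0.5, 0.5, 0.2]
width: 0.0503
finger_force: 0.0
clock: 5.45
eef_pos: [0.6952, -0.034, 0.1963]
tcp_rot: [1.886, 2.511, 0.002]
ft_force: [1.9, 0.4, 0.4]
width: 0.0172
finger_force: 15.0
t 5.45 pos [ 0.6952 -0.034   0.1963] tool d [-0.0019 -0.0007 -0.0007] tilt [0.002 0.   ]
yaw 16.16 tool turn 0.0027
```

```bash

python3 steer.py '[[0.12,0,0,0],[0.12,0,0,0],[0.12,0,0,0],[0.1,0,0,0],[0.04,0,0,0],[0,0,0,0],[0,0,0,0]]' - 25
python3 -c "
from h import *
go([.695,-.036,.197],16)"
```

```text
clock: 6.15
eef_pos: [0.6879, -0.0087, 0.1963]
tcp_rot: [1.886, 2.513, 0.003]
ft_force: [4.9, 2.1, 3.2]
width: 0.0169
finger_force: 25.0
t 6.15 pos [ 0.6879 -0.0087  0.1963] tool d [-0.0282 -0.0009 -0.0008] tilt [0.001 0.002]
yaw 16.21 tool turn 0.0037
```

In the tool's units: 0.003 m is 0.06.

```bash

for k in 1 2 3; do python3 steer.py '[[0.06,0,0,0],[0,0,0,0],[0,0,0,0]]' | grep -E "pos|ft"; done
python3 -c "
from h import *
go([.695,-.036,.197],16)"
```

```text
eef_pos: [0.6873, -0.0063, 0.1963]
ft_force: [6.1, 1.2, 2.2]
eef_pos: [0.6866, -0.0041, 0.1962]
ft_force: [5.5, -0.0, 2.0]
eef_pos: [0.6863, -0.0035, 0.1962]
ft_force: [8.2, -4.9, 0.1]
t 7.05 pos [ 0.6863 -0.0035  0.1962] tool d [-0.0336 -0.0007 -0.0006] tilt [ 0.003 -0.003]
yaw 16.07 tool turn 0.0013
```

In the tool's units: 0.003 m is 0.06.

```bash

python3 steer.py '[[0.06,0,0,0],[0.06,0,0,0],[0,0,0,0],[0,0,0,0]]' - 35| grep -E "pos|ft"
python3 steer.py '[[0.06,0,0,0],[0,0,0,0],[0,0,0,0]]' | grep -E "pos|ft"
python3 - <<'E'
from h import *
c=cam.capture("scene");i=c["img"][190:290,285:400];cv2.imwrite("pics/b.png",cv2.resize(i[:,:,::-1],None,fx=5,fy=5,interpolation=2))
E
```

```text
eef_pos: [0.6859, -0.0024, 0.1963]
ft_force: [12.8, -13.0, -1.9]
eef_pos: [0.6856, -0.0018, 0.1962]
ft_force: [16.1, -18.5, -2.4]
```

View pics/b.png

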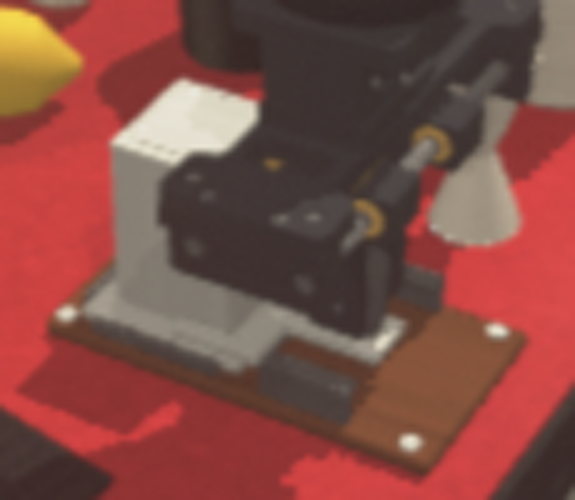

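Stop reached (force rises, no motion; expected knob 75 mm from tin). Unload, release, rise and check.

In the tool's units: -0.004 m is -0.08.

```bash

python3 steer.py '[[-0.08,0,0,0],[-0.08,0,0,0],[0,0,0,0]]' | grep -E "pos|ft"
python3 steer.py '[[0,0,0,0],[0,0,0,0],[0,0,0,0],[0,0,0,0]]' 0.06 | grep -E "pos|ft|wid"
python3 steer.py '[[0,0,-0.6,0],[0,0,-0.8,0],[0,0,-0.8,0],[0,0,-0.8,0],[0,0,0,0],[0,0,0,0]]' 0.088| grep -E "pos|ft|wid"
python3 - <<'E'
from h import *
go([.666,.066,.227],16)
c=cam.capture("scene");i=c["img"][180:290,285:400];cv2.imwrite("pics/d.png",cv2.resize(i[:,:,::-1],None,fx=5,fy=5,interpolation=2))
E
```

```text
eef_pos: [0.6863, -0.0035, 0.1962]
ft_force: [8.7, -6.3, 1.2]
eef_pos: [0.6841, 0.0001, 0.1951]
ft_force: [0.2, -1.1, -0.5]
width: 0.0465
eef_pos: [0.6848, -0.0002, 0.3464]
ft_force: [-0.1, -0.5, -1.2]
width: 0.0879
t 9.1 pos [ 6.848e-01 -2.000e-04  3.464e-01] tool d [0.0689 0.0003 0.1194] tilt [ 0.001 -0.   ]
yaw 16.17 tool turn 0.003
```

View pics/d.png

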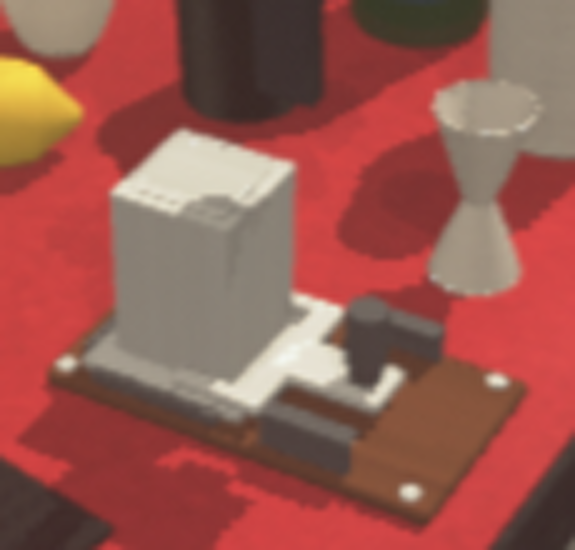

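Bolt looks home: knob top (367,308), lid corners (112,193),(180,130),(296,163); verify by ray.

```bash
python3 - <<'E'
from h import *
S=cam.capture("scene")
f=lambda p,z:ray(S,un(p,(285,180),5),z)
k=f((367,308),.057)
l=(f((112,193),.094)+f((296,163),.094))/2
print("knob",k,"lid",l,np.linalg.norm(k-l))
E
```

```text
knob [ 0.68763587 -0.00652806] lid [0.66750044 0.06569228] 0.07497475087383378
```

In the tool's units: 0.04 m is 0.8, 0.035 m is 0.7.

```bash

python3 steer.py '[[0.7,0,0,0],[0.68,0,0,0],[0,0,0.8,0],[0,0,0.8,0],[0,0,0.6,0],[0,0,0.2,0],[0,0,0,0],[0,0,0,0]]' | grep -E "pos|ft"
python3 steer.py '[[0,0,0,0],[0,0,0,0],[0,0,0,0],[0,0,0,0],[0,0,0,0],[0,0,0,0]]' 0.03 30| grep -E "pos|ft|wid|fing"
python3 -c "
from h import *
go([.6665,.066,.227],16)"
```

```text
eef_pos: [0.6661, 0.0661, 0.2266]
ft_force: [-0.0, 0.2, 0.4]
eef_pos: [0.6659, 0.0659, 0.2262]
ft_force: [0.8, 0.2, 3.7]
width: 0.0538
finger_force: 30.0
t 10.6 pos [0.6659 0.0659 0.2262] tool d [-0.      0.0006 -0.0008] tilt [0.001 0.   ]
yaw 16.16 tool turn 0.0028
```

In the tool's units: -0.006 m is -0.12.

```bash

python3 steer.py '[[0,0,-0.12,0],[0,0,-0.12,0],[0,0,-0.12,0],[0,0,-0.12,0],[0,0,-0.12,0],[0,0,0,0]]' - 40| grep -E "pos|ft|wid"
python3 steer.py '[[0,0,-0.12,0],[0,0,-0.12,0],[0,0,-0.16,0],[0,0,-0.2,0],[0,0,-0.2,0],[0,0,-0.2,0],[0,0,0,0]]' | grep -E "pos|ft|wid"
python3 steer.py '[[0,0,-0.6,0],[0,0,-0.6,0],[0,0,0,0],[0,0,0,0]]' | grep -E "pos|ft|wid"
python3 - <<'E'
from h import *
go([.506,.058,.25],4)
c=cam.capture("scene");i=c["img"][130:320,215:415];cv2.imwrite("pics/e.png",cv2.resize(i[:,:,::-1],None,fx=3,fy=3,interpolation=2))
E
```

```text
eef_pos: [0.6657, 0.0658, 0.2567]
ft_force: [-0.4, 0.4, -1.7]
width: 0.0538
eef_pos: [0.6664, 0.0661, 0.3081]
ft_force: [0.4, -0.2, -0.6]
width: 0.054
eef_pos: [0.6656, 0.0658, 0.3659]
ft_force: [-0.5, -0.3, -0.5]
width: 0.054
t 12.3 pos [0.6656 0.0658 0.3659] tool d [ 0.037  -0.1556  0.1158] tilt [ 0.001 -0.   ]
yaw 16.16 tool turn 0.2122
```

View pics/e.png

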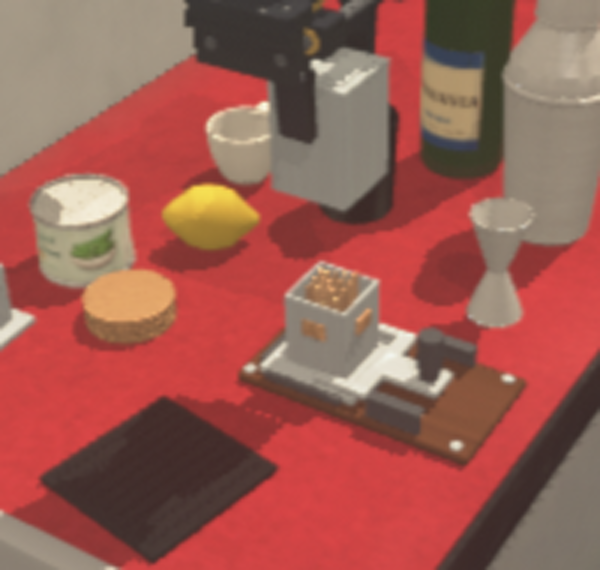

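Lid is off, tin bolted with stirrers inside; mat corners at crop (163,397),(277,468),(152,560),(42,480). Move over the mat.

In the tool's units: -0.038 m is -0.76, 0.03 m is 0.6, 0.106 rad / 3.1416 = 0.0337.

```bash
python3 - <<'E'
from h import *
S=cam.capture("scene");T=cam.capture("top")
q=np.array([ray(S,un(p,(215,130),3),.006) for p in [(163,397),(277,468),(152,560),(42,480)]])
print("S corners",q.round(4).tolist(),q.mean(0),np.linalg.norm(q-np.roll(q,1,0),axis=1))
c=np.array([ray(T,p,.006) for p in [(271,281),(333,276),(339,340),(275,344)]])
print("T eyeball",c.mean(0),np.linalg.norm(c-np.roll(c,1,0),axis=1))
E
python3 steer.py '[[0.18,-0.76,0,0],[0.18,-0.76,0,0],[0.18,-0.76,0,0],[0.18,-0.76,0,0],[0,0,0,0.0337],[0,0,0,0.0337],[0,0,0.6,0],[0,0,0,0]]' | grep -E "pos|ft|wid"
python3 -c "
from h import *
go([.506,.058,.218],4)"
```

```text
S corners [[0.5543, 0.1173], [0.5637, 0.0092], [0.4565, 0.0006], [0.4475, 0.1052]] [0.50550997 0.0580682 ] [0.10749849 0.10854871 0.10757453 0.1049749 ]
T eyeball [0.50442973 0.06080892] [0.1065684  0.10590032 0.10813227 0.10850512]
eef_pos: [0.5079, 0.0576, 0.3325]
ft_force: [-0.1, 0.6, -1.4]
width: 0.0535
t 13.25 pos [0.5079 0.0576 0.3325] tool d [ 0.0006 -0.0011  0.1146] tilt [-0.007 -0.001]
yaw 4.03 tool turn 0.0006
```

In the tool's units: 0.03 m is 0.6, 0.02 m is 0.4.

```bash

python3 steer.py '[[0.02,-0.04,0.6,0],[0,0,0.6,0],[0,0,0.4,0],[0,0,0.28,0],[0,0,0.2,0],[0,0,0,0],[0,0,0,0]]' | grep -E "pos|ft|wid"
python3 -c "
from h import *
go([.5055,.0585,.218],4)"
```

```text
eef_pos: [0.508, 0.0591, 0.2323]
ft_force: [0.1, -0.1, -0.1]
width: 0.0538
t 13.95 pos [0.508  0.0591 0.2323] tool d [-0.0004 -0.0025  0.0143] tilt [0.001 0.   ]
yaw 4.02 tool turn 0.0003
```

In the tool's units: 0.003 m is 0.06, -0.0025 m is -0.05.

```bash

python3 steer.py '[[0,-0.05,0.06,0],[0,0,0.06,0],[0,0,0.06,0],[0,0,0,0],[0,0,0,0]]' | grep -E "pos|ft"
for k in 1 2 3; do python3 steer.py '[[0,0,0.04,0],[0,0,0,0],[0,0,0,0]]' | grep -E "pos|ft"; done
```

```text
eef_pos: [0.5051, 0.0588, 0.2227]
ft_force: [-0.2, 0.3, -1.5]
eef_pos: [0.5051, 0.0588, 0.2207]
ft_force: [0.5, -0.4, -0.6]
eef_pos: [0.5051, 0.0588, 0.2187]
ft_force: [-1.0, 0.3, -1.1]
eef_pos: [0.5052, 0.059, 0.2181]
ft_force: [-5.3, -0.7, 16.7]
```

In the tool's units: -0.001 m is -0.02.

```bash

python3 steer.py '[[0,0,-0.02,0],[0,0,0,0]]' | grep -E "pos|ft"
python3 steer.py '[[0,0,0,0],[0,0,0,0],[0,0,0,0],[0,0,0,0]]' 0.088 | grep -E "pos|ft|wid"
python3 steer.py '[[0,0,-0.4,0],[0,0,-0.6,0],[0,0,-0.8,0],[0,0,-0.8,0],[0,0,-0.8,0],[0,0,0,0],[0,0,0,0]]' | grep -E "pos|ft|wid"
python3 - <<'E'
from h import *
c=cam.capture("scene");i=c["img"][180:330,215:415];cv2.imwrite("pics/f.png",cv2.resize(i[:,:,::-1],None,fx=4,fy=4,interpolation=2))
E
```

```text
eef_pos: [0.5053, 0.0589, 0.2181]
ft_force: [-1.6, -0.9, 6.4]
eef_pos: [0.5051, 0.0588, 0.2176]
ft_force: [-0.1, 0.2, -0.2]
width: 0.0834
eef_pos: [0.5052, 0.0587, 0.3882]
ft_force: [0.4, 0.3, 0.1]
width: 0.0883
```

View pics/f.png

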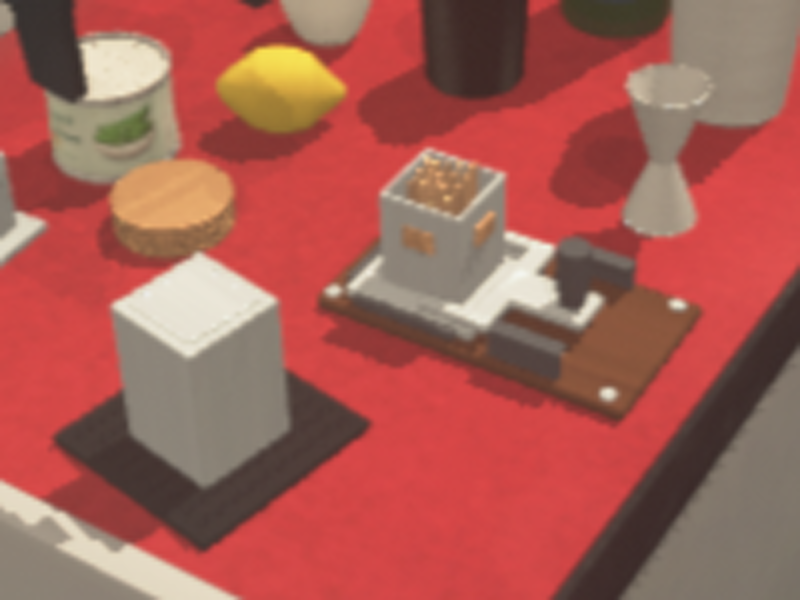

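The lid stands upright, centred on the mat (crop (205,375)); the tin is in its bracket, with the bolt home (knob at (573,250)).

```bash
python3 -c "
from workcell import robot, cam, close_job
print(close_job())"
```

```text
the job is handed in; nothing more can be done
None
```

The bolt was pushed fully home, then the lid was drawn straight up and set upright, open side down, in the middle of the mat; the tin is still bolted in its bracket, and I handed the job in about 16 s in, with no verdict shown.

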